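# Index the serving stand to its next stop

### The job

Bring the sauce pot round to the next guest: pull up the sprung knob of the serving stand, turn the stand anticlockwise (seen from above) to the next hole only, and let the pin drop fully home there so that the stand is locked again. Do it gently: never force the pin sideways, keep the pot standing in its place on the stand and leave the other tableware alone, then let go.

Things in the scene. Friction and masses are not known exactly. Their poses are not given: they have to be found in the camera images.
- knob (a point): grip point on the axis of the upright steel pull knob, a plain ribbed cylinder 26 mm in diameter and 38 mm tall; the point is 22 mm above the knob's underside and 16 mm below its top. Pin home, the point is 88 mm above the table, with 24 mm from it down to a 22 mm wide bushing below the knob. The knob stands 155 mm from the stand's axis, on a tab at the platter's rim
- plunger (a joint): how far the knob with its pin is pulled up, m: 0 = pin fully home (tip 9 mm deep in a hole), 0.009 = tip rides on the index plate, above about 0.010 = clear of the plate, 0.018 = end of travel. A spring pulls it down with 7.5 N at 0 and 300 N/m more as it rises (10.2 N at 0.009, 12 N at 0.015); let go, it goes down at up to about 0.4 m/s, damped
- platter (a joint): angle of the turning platter, rad: 0 = the starting hole; grows anticlockwise seen from above; stops at 1.12. Next hole: somewhere from 0.41 to 0.69 (the grey sector plate carrying it is clamped on by eye, so its place must be seen or felt; the smaller dark dots nearer the axis are only screws). The hole after that, not wanted: 0.42 beyond the next hole. Friction about 0.15 N m, and about 1.5 N on the pin when it rides on the plate
- pin_rod: the steel index pin under the knob, 10 mm in diameter, its last 2 mm tapering to 7 mm; the holes are 12 mm wide along the pin's path. Origin: underside of the knob, 45 mm above the pin's tip. More than 25 N on this pin counts as forcing it; letting it spring down onto the plate or into a hole does not
- stand_axis (a point): centre of the platter's top, on the turning axis, 62 mm above the table; z is up and x points, level, to the starting hole. The stand is a round serving turntable, fixed: steel foot 356 mm across, 20 mm high; wooden platter 260 mm across, top at 62 mm. Index plate round the rim at pin radius 155 mm, top at 30 mm
- sauce_pot: white lidded sauce pot, 68 mm wide, 70 mm high, about 0.3 kg, standing loose on the platter opposite the knob; origin: centre of its underside
- pot_place (a point): the pot's nominal place on the platter's top, 60 mm from the axis on the side opposite the knob; turns with the platter
- wine_glass: bystander: stemmed wine glass, 72 mm wide, 185 mm high; origin: centre of its underside
- tumbler: bystander: straight glass, 62 mm wide, 100 mm high; origin: centre of its underside
- side_plate: bystander: white side plate, 170 mm wide, 18 mm high; origin: centre of its underside
Not all that is in view belongs to the job. Leave any yellow look-alike of the sauce_pot alone.

How it is judged (in metres and radians):
On the way, in this order (a step that is already met when the one before it is completed fails the run):
1. the pin is pulled clear while the stand is still at its starting hole (value of joint plunger above 0.0095 m and value of joint platter below 0.12 rad), for 0.1 s.
2. the stand is turned on, the pin out (value of joint platter above 0.2 rad and value of joint plunger above 0.007 m), for 0.1 s.
3. the pin is home in the next hole (value of joint platter between 0.39 and 0.71 rad and value of joint plunger below 0.002 m), for 0.2 s.
At the end, for the whole second after the job is handed in: the pin is fully home (within 2 mm) in the next hole, platter angle 0.39 to 0.71 rad; the sauce pot stands upright and still within 35 mm of its nominal place on the platter (all of step 3 and distance between sauce_pot and pot_place below 0.035 m and angle between sauce_pot's own z axis and vertical below 0.15 rad and linear speed of sauce_pot below 0.02 m/s); the robot touches nothing.
It fails at once if the index pin is loaded with more than 25 N (contact force between pin_rod and anything else above 25 N).
It fails at once if the stand is turned past the next hole (value of joint platter above 0.78 rad).
It fails at once if the sauce pot is tipped (angle between sauce_pot's own z axis and vertical above 0.3 rad).
It fails at once if the other tableware is moved (distance of any of wine_glass, tumbler, side_plate from where it was at the start of the episode above 0.02 m).
It also fails if it takes over 64 s, if anything falls off the work surface, if the arm or the gripper's body presses on something with over 40 N, if the wrist force passes 120 N, or if a joint passes its speed limit or range.

### The arm

A 6-joint arm with a two-finger parallel gripper is mounted at the origin on the work surface. World frame = base frame: x ahead of the robot, y to its left, z up, the work surface at z = 0. Lengths are in mm, angles in rad, forces in N, time in s.
With the tool pointing down it reaches from about 350 to 925 mm from the base axis. Payload 6.4 kg.
Tool frame: the origin (TCP) lies midway between the tips of the shut fingers; the grasp point (between the pads) lies 19 mm behind it; z points along the fingers, y is the line along which they close (so a half turn about z gives the same grasp; the last joint's range is limited). The gripper opens to 85 mm and grips with 20 to 120 N. Pads are 22 mm wide; open, the fingers measure 114 mm over their backs; the gripper's body (76 mm by 85 mm) begins 54 mm behind the grasp point. The pads swing forward as they close: fully open they stand 13 mm farther back than shut.
Start: joints at [1.132, 0.245, 1.558, -0, 1.339, -0.174], TCP at [170.112, 627.356, 207.79] pointing down, gripper open.
Joint ranges: [-3.13, 3.13], [-1.02, 2.26], [0.13, 2.54], [-0.95, 4.09], [0.21, 2.88], [-2.74, 2.74]. Speed limits (rad/s): [2.57, 2.57, 3.14, 3.14, 3.14, 3.14].

### API

Orientations are given as a rotation vector (axis times angle).
In Python, from rig import arm, imaging, job, models gives the robot as it stands.
- The arm moves only by the shell command python3 -m crank 'ROWS' [FORCE]. ROWS is JSON, a list of rows, each an object with "linear": the shift along the world's x, y, z in mm, a list of three; "roll": the turn about the world's z in degrees; "claw": the closure, from 0 (fully open) to 1 (shut). In form: [{"linear": [dx, dy, dz], "roll": roll, "claw": claw}, ...]. A call has 1 to 5 rows; each row shifts and turns the commanded pose from where the row before left it; what a row does not reach is not made up. A row lasts 1/10 s, in which the tool goes at most 50 mm and 8.59 degrees, less where a joint would pass 70% of its speed; a pose out of reach is approached as far as the arm can. A call with a gripper value outside its range is refused whole. The fingers move at their own pace and stop on an object; FORCE is the grip in N (left out, the last holds). Time passes only in rows, so rows that do not move let the fingers close. It gives the time, the measured TCP pose, the force, the opening and the grip force at its end, in the units of the state.
- arm.get_state(): the state, without advancing time (a new reading comes with each control period).
- imaging.camera(name): name is "scene" or "top" or "wrist"; returns the picture (480x640x3 uint8, red, green, blue); there is no depth.
- imaging.camera_params(name): a dict with "fx", "fy", "cx", "cy" (pixels), "R" (3x3) and "t" (3): a world point X has camera coordinates R X + t; the wrist camera has in their place "hand_eye" (4x4, takes a point from camera to tool coordinates, whose origin is the TCP and whose axes are the flange's). Camera axes: x right, y down, z forward; pixel columns grow to the right and rows downward; lengths in mm; the calibration is good to about 2 mm. A picture is of the moment at which its call begins: read the wrist's pose just before it. camera_params takes no time and is no camera call.
- job.hand_in(): hands the job in; it is judged then, once.
Trained networks look in the newest picture that a camera, given by its name, has taken for a name from the list of things; names that differ only in an ending like _2 or _b are one class to them, and where a whole thing is asked for, a point or a joint stands for the part that bears it (a point fixed in the world has none). Each returns a list of dicts, best first, with "conf" (0 to 1); they miss things now and then, are a little off and sometimes report something else, mostly with a low value. They report only what shows in the picture. A call takes as long as a camera call. They do not tell look-alikes from the thing itself.
- models.masks_of(camera, query): "pixels" (480x640 bool, what is visible of it) and "rect" ([left, top, width, height] in pixels, round what is visible of it).
- models.pinpoint(camera, query): "point" ([row, column] in pixels: a listed point, or the origin of a listed thing).
The state is a dict: "t": time; "joint_positions": joint angles; "dq": joint speeds; "joint_efforts": joint torques, N m; "tcp_pos": TCP position; "ee_rot": TCP orientation; "contact_force": force on the tool from outside, world axes, zero at the start; "moment": the same for the moment, N m; "grip_width": opening from 0.0 (shut) to 1.0 (fully open); "grasp_force": force on a finger pad.
Only numpy, scipy, OpenCV 4.12 (cv2) and the standard library are available. Lean on these libraries where they do the work, as an engineer would, in place of code of your own. Each camera call takes 0.05 s, during which the arm holds its last target. There are 200 camera calls.

## Working session

There is one attempt and no reset: what is moved stays moved. The work goes in short steps, Python scripts to look and compute and a shell command to move; the robot and the scene stay as the last step left them, time stands still between calls to the robot, and variables do not carry over. Pictures are saved under pics/ and viewed, at most 10 in all, crops included, and the job is handed in when it is done.

```bash
mkdir -p pics; cat > h.py <<'E'
import numpy as np, cv2
from rig import arm, imaging, job, models
from scipy.spatial.transform import Rotation as Ro
def cam(n):
    s=arm.get_state(); im=imaging.camera(n); p=imaging.camera_params(n)
    K=np.array([[p['fx'],0,p['cx']],[0,p['fy'],p['cy']],[0,0,1.]])
    if n=='wrist':
        H=np.array(p['hand_eye']); T=np.eye(4); T[:3,:3]=Ro.from_rotvec(s['ee_rot']).as_matrix(); T[:3,3]=s['tcp_pos']
        W=np.linalg.inv(T@H); R,t=W[:3,:3],W[:3,3]
    else: R,t=np.array(p['R']),np.array(p['t'])
    return im,K,R,t
def ray(K,R,t,rc,z):
    d=R.T@np.linalg.inv(K)@np.array([rc[1],rc[0],1.]); c=-R.T@t
    return c+d*(z-c[2])/d[2]
def save(n,im): cv2.imwrite('pics/'+n,im[...,::-1])
E
python3 - <<'E'
from h import *
s=arm.get_state(); print(s)
ims=[]
for n in ('top','scene'):
    im,K,R,t=cam(n); save(n+'.png',im)
    for q,z in (('knob',88),('stand_axis',62),('sauce_pot',62),('pot_place',62),('wine_glass',0),('tumbler',0),('side_plate',0)):
        for r in models.pinpoint(n,q)[:3]: print(n,q,round(r['conf'],2),np.round(r['point']),ray(K,R,t,r['point'],z).round(1))
E
```

```text
{'t': 0.0, 'joint_positions': array([ 1.13190098e+00,  2.45809211e-01,  1.55904807e+00, -5.58098899e-06,
        1.33872341e+00, -1.74135075e-01]), 'dq': array([-3.61102266e-04,  9.26536198e-05,  1.93607689e-03,  7.07393038e-04,
       -6.00360695e-05, -2.55804699e-04]), 'joint_efforts': array([ 6.60968726e-04, -4.29518366e+01, -3.26124966e+01, -1.00392772e-04,
        5.31421654e-03,  7.16640528e-06]), 'tcp_pos': array([169.83901968, 626.77223315, 206.66518731]), 'ee_rot': array([-4.14590137e-01, -3.11351479e+00,  2.97926445e-03]), 'contact_force': array([-0.27072274, -0.30748764,  0.23969088]), 'moment': array([-0.00356275, -0.02222726,  0.03175817]), 'grasp_force': 0.0, 'grip_width': 0.9984659558614845}
top stand_axis 0.91 [256. 340.] [532.9  23.9  62. ]
top sauce_pot 0.98 [306. 225.] [391.1 285.3  62. ]
top sauce_pot 0.96 [263. 228.] [493.  292.5  62. ]
top sauce_pot 0.74 [264. 497.] [ 544.  -351.9   62. ]
top pot_place 0.91 [251. 314.] [541.   88.5  62. ]
top wine_glass 0.95 [223. 496.] [ 662.6 -365.7    0. ]
top tumbler 0.84 [263. 496.] [ 558.8 -368.9    0. ]
top side_plate 0.59 [292. 145.] [414.2 501.9   0. ]
top side_plate 0.41 [222. 494.] [ 666.7 -361.     0. ]
scene knob 0.55 [250. 266.] [ 519.8 -128.4   88. ]
scene stand_axis 0.68 [166. 410.] [481.3 428.3  62. ]
scene stand_axis 0.59 [239. 318.] [547.1  12.7  62. ]
scene sauce_pot 0.97 [225. 338.] [539.2  87.1  62. ]
scene sauce_pot 0.94 [204. 381.] [550.6 237.5  62. ]
scene sauce_pot 0.93 [232. 422.] [699.7 238.1  62. ]
scene pot_place 0.7 [224. 340.] [541.9  93.5  62. ]
scene wine_glass 0.56 [364. 223.] [ 668.4 -359.5    0. ]
scene tumbler 0.69 [333. 193.] [ 555.1 -366.     0. ]
scene side_plate 0.68 [167. 409.] [428.3 493.7   0. ]
```

View pics/top.png

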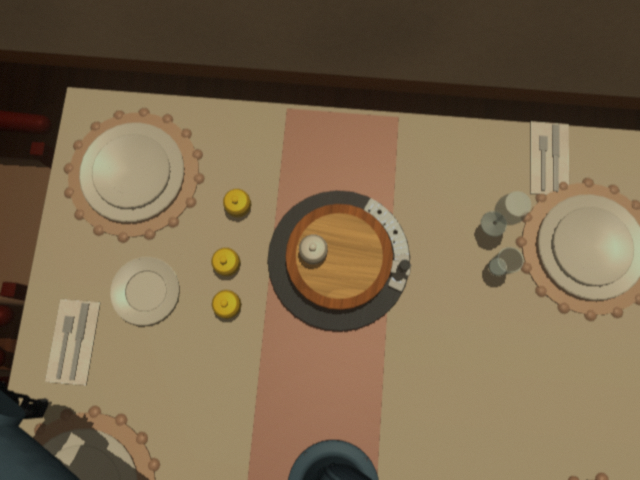

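View pics/scene.png

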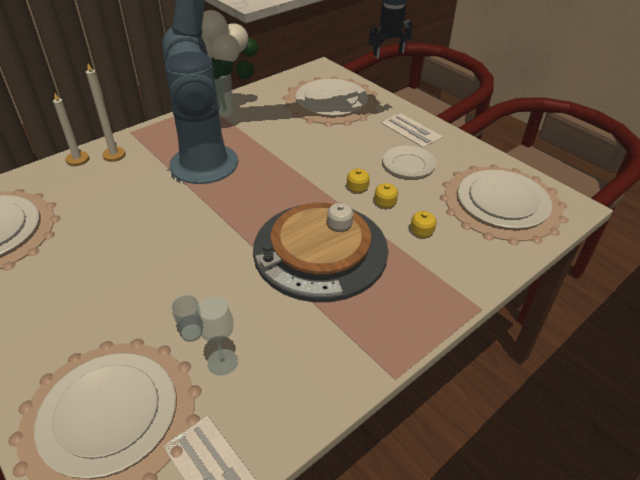

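The top view shows the stand at (256,340). The white pot on it, at (250,313), is the sauce pot; the three yellow pots at (203,237), (262,226) and (305,226) are look-alikes. The knob is at about (268,403), and the grey sector plate with its dark dots runs up from it, which is anticlockwise. I'll enlarge that area.

```bash
python3 - <<'E'
from h import *
im,K,R,t=cam('top'); print(K[0,0],(-R.T@t).round())
c=im[185:335,265:415]; save('crop.png',cv2.resize(c,(600,600),interpolation=cv2.INTER_CUBIC))
for rc,z in (((268,403),104),((256,340),62)): print(ray(K,R,t,rc,z).round(1))
m=models.masks_of('top','platter')
for r in m[:2]:
    print(r['conf'],r['rect'])
m=models.masks_of('top','knob')
for r in m[:2]: print('k',r['conf'],r['rect'])
E
```

```text
548.4668423839397 [ 289.   37. 1362.]
[ 509.4 -123.1  104. ]
[533.3  24.4  62. ]
0.95 [285.0, 199.7, 127.3, 109.5]
k 0.51 [396.8, 260.8, 11.9, 10.9]
```

View pics/crop.png

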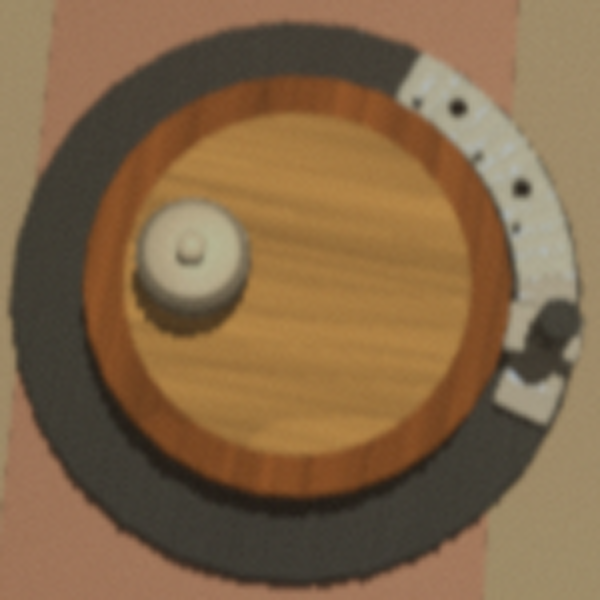

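The crop shows the knob's top at crop (558,320), the next hole at (521,187) and the unwanted hole after it at (458,107). The small dots at (516,228), (477,157) and (417,103) are screws.

```bash
python3 - <<'E'
from h import *
im,K,R,t=cam('top')
f=lambda c,r,z: ray(K,R,t,(185+r/4-.4,265+c/4-.4),z)
k=f(558,320,104)
h1=f(521,187,30);h2=f(458,107,30)
# foot rim circle fit (z 20): crop extremes
g=cv2.cvtColor(im,cv2.COLOR_RGB2GRAY).astype(int)
r=[f(c,rr,20) for c,rr in ((11,300),(300,22),(295,586),(50,445),(95,90),(180,40),(150,545),(440,545))]
P=np.array(r)[:,:2]; A=np.c_[2*P,np.ones(len(P))]; s=np.linalg.lstsq(A,(P**2).sum(1),rcond=None)[0]
c=s[:2]; print('centre',c.round(1),'rad',np.sqrt(s[2]+c@c))
for n,p in (('k',k),('h1',h1),('h2',h2)):
    d=p[:2]-c; print(n,p.round(1),'r',np.hypot(*d).round(1),'ang',np.arctan2(d[1],d[0]).round(3))
print('ee',Ro.from_rotvec(arm.get_state()['ee_rot']).as_matrix().round(2))
E
```

```text
centre [536.  28.] rad 178.37562754759597
k [ 517.6 -125.2  104. ] r 154.3 ang -1.69
h1 [ 613.  -107.3   30. ] r 155.7 ang -1.053
h2 [661.3 -64.9  30. ] r 155.9 ang -0.638
ee [[-0.97  0.26 -0.  ]
 [ 0.26  0.97  0.  ]
 [ 0.    0.   -1.  ]]
```

The next hole is at about 0.64 rad and the one after at about 1.05, which matches the stated 0.42 spacing. I'll go above the knob with the fingers closing tangentially.

```bash

for i in 1 2 3 4; do python3 -m crank '[{"linear":[17.4,-37.6,0],"roll":-4.1,"claw":0},{"linear":[17.4,-37.6,0],"roll":-4.1,"claw":0},{"linear":[17.4,-37.6,0],"roll":-4.1,"claw":0},{"linear":[17.4,-37.6,0],"roll":-4.1,"claw":0},{"linear":[17.4,-37.6,0],"roll":-4.1,"claw":0}]' 30 | tail -c 400; done
python3 -m crank '[{"linear":[0,0,0],"roll":0,"claw":0},{"linear":[0,0,0],"roll":0,"claw":0}]' >/dev/null
python3 - <<'E'
from h import *
s=arm.get_state(); im,K,R,t=cam('wrist'); save('w1.png',im)
print(s['t'],s['tcp_pos'].round(1),s['contact_force'].round(1),s['joint_positions'].round(2)); print(Ro.from_rotvec(s['ee_rot']).as_matrix().round(3))
for q,z in (('knob',88),('stand_axis',62),('pin_rod',66)):
    for r in models.pinpoint('wrist',q)[:2]: print(q,round(r['conf'],2),np.round(r['point']),ray(K,R,t,r['point'],z).round(1))
E
```

```text
t: 1.5
tcp_pos: [257.5, 437.9, 207.9]
ee_rot: [0.966, 2.989, 0.001]
contact_force: [0.2, 0.4, 0.4]
grip_width: 1.002
grasp_force: 0.0
t: 2.0
tcp_pos: [344.6, 249.9, 208.1]
ee_rot: [1.482, 2.769, 0.001]
contact_force: [0.9, 0.3, -0.2]
grip_width: 0.997
grasp_force: 0.0
t: 2.5
tcp_pos: [431.7, 61.7, 208.2]
ee_rot: [1.952, 2.46, 0.001]
contact_force: [1.1, 0.9, -0.2]
grip_width: 1.0
grasp_force: 0.0
t: 3.0
tcp_pos: [518.6, -126.4, 207.9]
ee_rot: [2.359, 2.074, 0.0]
contact_force: [1.1, 0.7, 0.4]
grip_width: 0.998
grasp_force: 0.0
3.2 [ 518.  -125.1  207.5] [0.1 0.4 0.1] [-0.45 -0.03  1.86  0.    1.32 -0.32]
[[ 0.126  0.992 -0.001]
 [ 0.992 -0.126  0.001]
 [ 0.001 -0.001 -1.   ]]
knob 0.81 [221. 317.] [ 518.  -122.6   88. ]
stand_axis 0.73 [ 24. 315.] [535.9  28.8  62. ]
```

View pics/w1.png

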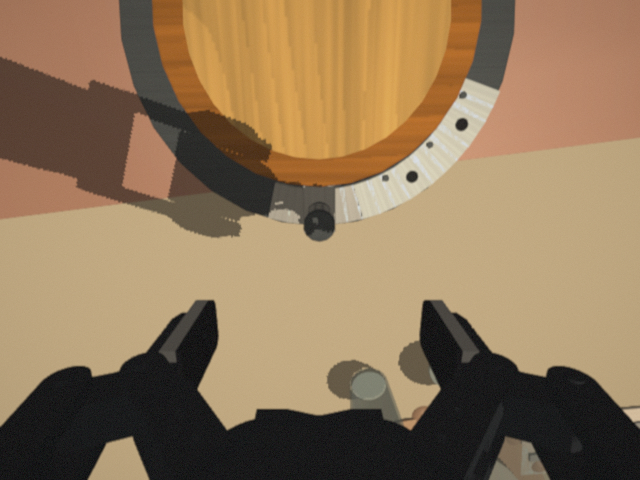

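The wrist view shows the knob at (222,319), the next hole at (177,412), the hole after at (124,461), and screws at (178,386) and (145,430). I'll compute the hole angle from here.

```bash
python3 - <<'E'
from h import *
im,K,R,t=cam('wrist')
c=np.array([536,28.3])
for n,rc,z in (('ktop',(224,319),104),('h1',(177,412),30),('h2',(124,461),30)):
    p=ray(K,R,t,rc,z);d=p[:2]-c; print(n,p.round(1),np.hypot(*d).round(1),np.arctan2(d[1],d[0]).round(3))
E
python3 -m crank '[{"linear":[0,0.5,-45],"roll":0,"claw":0},{"linear":[0,0,-40],"roll":0,"claw":0},{"linear":[0,0,-30],"roll":0,"claw":0},{"linear":[0,0,-23.5],"roll":0,"claw":0},{"linear":[0,0,0],"roll":0,"claw":0}]' 30
```

```text
ktop [ 519.8 -119.7  104. ] 148.8 -1.68
h1 [ 613.6 -103.7   30. ] 153.1 -1.039
h2 [661.2 -59.9  30. ] 153.2 -0.614
t: 3.95
tcp_pos: [515.2, -122.1, 65.9]
ee_rot: [-2.35, -2.075, 0.005]
contact_force: [-0.7, 0.6, -0.1]
grip_width: 1.003
grasp_force: 0.0
```

```bash
python3 -m crank '[{"linear":[0,0,0],"roll":0,"claw":0},{"linear":[0,0,0],"roll":0,"claw":0}]' 20
python3 - <<'E'
from h import *
s=arm.get_state(); im,K,R,t=cam('wrist'); save('w2.png',im); print(s['tcp_pos'])
for q,z in (('knob',88),):
    for r in models.pinpoint('wrist',q)[:2]: print(q,round(r['conf'],2),np.round(r['point']),ray(K,R,t,r['point'],z).round(1))
    for r in models.masks_of('wrist',q)[:1]: print(r['rect'],(np.argwhere(r['pixels']).mean(0)).round(), ray(K,R,t,np.argwhere(r['pixels']).mean(0),104))
E
```

```text
t: 4.15
tcp_pos: [519.5, -124.5, 71.3]
ee_rot: [2.353, 2.077, 0.002]
contact_force: [-0.6, -0.4, 0.3]
grip_width: 1.002
grasp_force: 0.0
[ 519.47713633 -124.48141872   71.32044782]
knob 0.88 [298. 314.] [ 518.6 -123.4   88. ]
[286.0, 256.2, 63.2, 81.0] [299. 316.] [ 520.45513806 -116.0495304   104.        ]
```

View pics/w2.png

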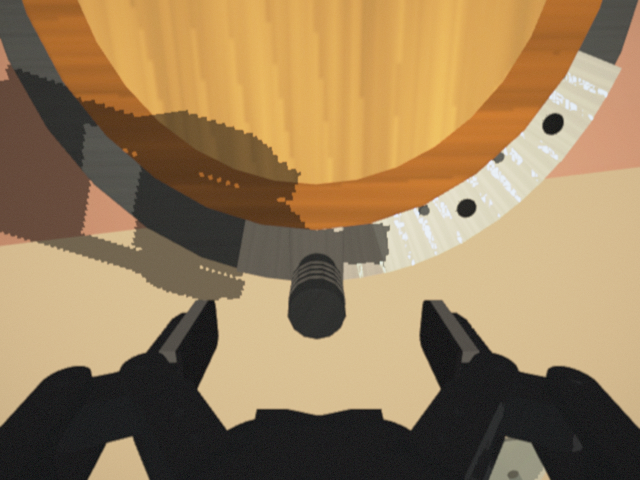

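The knob (317 px) sits midway between the fingers (217 to 421 px, midpoint 319), so it is centred. I'll close gently.

```bash
python3 -m crank '[{"linear":[0,0,0],"roll":0,"claw":0.3},{"linear":[0,0,0],"roll":0,"claw":0.55},{"linear":[0,0,0],"roll":0,"claw":0.62},{"linear":[0,0,0],"roll":0,"claw":0.66},{"linear":[0,0,0],"roll":0,"claw":0.66}]' 20
python3 -m crank '[{"linear":[0,0,0],"roll":0,"claw":0.68},{"linear":[0,0,0],"roll":0,"claw":0.70},{"linear":[0,0,0],"roll":0,"claw":0.72},{"linear":[0,0,0],"roll":0,"claw":0.74},{"linear":[0,0,0],"roll":0,"claw":0.76}]' 20
```

```text
t: 4.8
tcp_pos: [518.1, -124.2, 69.2]
ee_rot: [-2.356, -2.078, 0.0]
contact_force: [0.2, 0.1, -0.6]
grip_width: 0.341
grasp_force: 0.0
t: 5.3
tcp_pos: [518.1, -124.2, 69.4]
ee_rot: [2.356, 2.078, -0.0]
contact_force: [-0.7, 0.8, 1.0]
grip_width: 0.296
grasp_force: 19.6
```

```bash
python3 -m crank '[{"linear":[0,0,0],"roll":0,"claw":1},{"linear":[0,0,0],"roll":0,"claw":1},{"linear":[0,0,2],"roll":0,"claw":1},{"linear":[0,0,2],"roll":0,"claw":1},{"linear":[0,0,0],"roll":0,"claw":1}]' 50
python3 -m crank '[{"linear":[0,0,3],"roll":0,"claw":1},{"linear":[0,0,3],"roll":0,"claw":1},{"linear":[0,0,3],"roll":0,"claw":1},{"linear":[0,0,1],"roll":0,"claw":1},{"linear":[0,0,0],"roll":0,"claw":1}]' 50
python3 -m crank '[{"linear":[0,0,0],"roll":0,"claw":1},{"linear":[0,0,0],"roll":0,"claw":1}]' 50
```

```text
t: 5.8
tcp_pos: [517.2, -124.0, 72.1]
ee_rot: [-2.355, -2.077, 0.002]
contact_force: [1.5, -2.1, -10.2]
grip_width: 0.279
grasp_force: 49.5
t: 6.3
tcp_pos: [517.4, -123.9, 83.0]
ee_rot: [-2.355, -2.077, 0.001]
contact_force: [-0.3, -2.6, -12.8]
grip_width: 0.276
grasp_force: 49.7
t: 6.5
tcp_pos: [517.6, -124.0, 82.9]
ee_rot: [-2.355, -2.078, 0.001]
contact_force: [-1.0, -2.6, -13.0]
grip_width: 0.274
grasp_force: 49.7
```

Lifted about 13.5 mm without slip, and the spring force is as expected. Next I'll work out the arc rows.

```bash
python3 -c "
import numpy as np
a=-1.69+.04*np.arange(17);p=155*np.c_[np.cos(a),np.sin(a)]
print(np.diff(p,axis=0).round(1).tolist())"
```

```text
[[6.2, -0.6], [6.2, -0.4], [6.2, -0.1], [6.2, 0.1], [6.2, 0.4], [6.2, 0.6], [6.1, 0.9], [6.1, 1.1], [6.0, 1.4], [6.0, 1.6], [5.9, 1.8], [5.8, 2.1], [5.8, 2.3], [5.7, 2.5], [5.6, 2.8], [5.4, 3.0]]
```

```bash
python3 -m crank '[{"linear":[3.1,-0.3,0],"roll":1.15,"claw":1},{"linear":[3.1,-0.3,0],"roll":1.15,"claw":1},{"linear":[6.2,-0.4,0],"roll":2.29,"claw":1},{"linear":[6.2,-0.1,0],"roll":2.29,"claw":1},{"linear":[0,0,0],"roll":0,"claw":1}]'
```

```text
t: 7.0
tcp_pos: [537.6, -125.1, 83.3]
ee_rot: [2.226, 2.217, 0.001]
contact_force: [-0.3, -2.5, -11.4]
grip_width: 0.272
grasp_force: 49.8
```

```bash
python3 -m crank '[{"linear":[6.2,0.1,0],"roll":2.29,"claw":1},{"linear":[6.2,0.4,0],"roll":2.29,"claw":1},{"linear":[6.2,0.6,0],"roll":2.29,"claw":1},{"linear":[6.1,0.9,0],"roll":2.29,"claw":1},{"linear":[6.1,1.1,0],"roll":2.29,"claw":1}]'
python3 -m crank '[{"linear":[6.0,1.4,0],"roll":2.29,"claw":1},{"linear":[6.0,1.6,0],"roll":2.29,"claw":1},{"linear":[5.9,1.8,0],"roll":2.29,"claw":1},{"linear":[5.8,2.1,0],"roll":2.29,"claw":1},{"linear":[0,0,0],"roll":0,"claw":1}]'
python3 -m crank '[{"linear":[5.8,2.3,0],"roll":2.29,"claw":1},{"linear":[2.9,1.2,0],"roll":1.15,"claw":1},{"linear":[0,0,0],"roll":0,"claw":1},{"linear":[0,0,0],"roll":0,"claw":1}]'
python3 - <<'E'
from h import *
im,K,R,t=cam('wrist'); save('w3.png',im)
s=arm.get_state();d=s['tcp_pos'][:2]-[536,29.9];print(np.hypot(*d),np.arctan2(d[1],d[0])+1.69)
E
```

```text
t: 7.5
tcp_pos: [567.4, -121.9, 83.0]
ee_rot: [-1.993, -2.427, 0.0]
contact_force: [-0.8, -1.0, -12.7]
grip_width: 0.276
grasp_force: 49.8
t: 8.0
tcp_pos: [591.7, -114.7, 83.1]
ee_rot: [-1.795, -2.579, -0.001]
contact_force: [0.4, -0.5, -12.8]
grip_width: 0.27
grasp_force: 49.9
t: 8.4
tcp_pos: [599.9, -111.4, 83.2]
ee_rot: [-1.717, -2.63, -0.001]
contact_force: [-0.1, 0.6, -12.0]
grip_width: 0.273
grasp_force: 49.9
155.02125060855082 0.5434927794274931
```

View pics/w3.png

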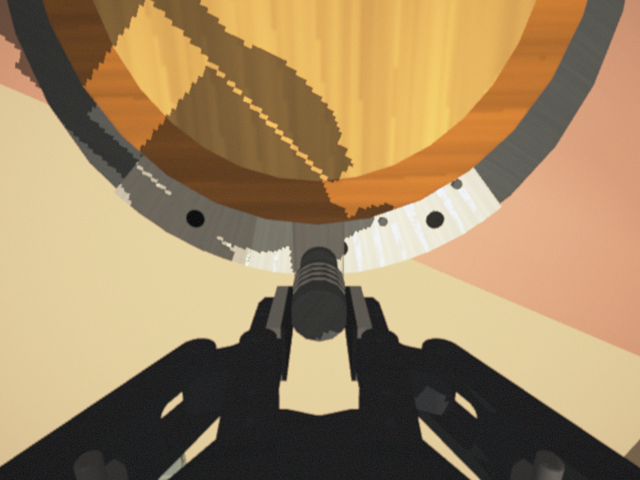

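The knob is at about 0.543. The starting hole shows at (218,195), the unwanted hole at (219,435), and the wanted one peeks out beside the tab at (247,345). By symmetry it is at about 0.635. I'll stop short at about 0.595, lower the pin nearly to the plate, and open slightly so the fingers cage the knob and the spring does the seating.

```bash
python3 -m crank '[{"linear":[3.6,1.7,0],"roll":1.5,"claw":1},{"linear":[3.6,1.8,0],"roll":1.5,"claw":1},{"linear":[0,0,-2],"roll":0,"claw":1},{"linear":[0,0,-1.5],"roll":0,"claw":1},{"linear":[0,0,0],"roll":0,"claw":1}]'
python3 -m crank '[{"linear":[0,0,0],"roll":0,"claw":1},{"linear":[0,0,0],"roll":0,"claw":0.66},{"linear":[0,0,0],"roll":0,"claw":0.66},{"linear":[0,0,-3],"roll":0,"claw":0.66},{"linear":[0,0,-3],"roll":0,"claw":0.66}]' 20
```

```text
t: 8.95
tcp_pos: [607.1, -107.9, 79.6]
ee_rot: [-1.647, -2.675, -0.001]
contact_force: [-1.0, 2.0, -11.5]
grip_width: 0.276
grasp_force: 50.0
t: 9.45
tcp_pos: [608.5, -109.0, 75.4]
ee_rot: [1.645, 2.672, 0.001]
contact_force: [-0.3, -0.1, -0.1]
grip_width: 0.343
grasp_force: 0.0
```

```bash
python3 -m crank '[{"linear":[0.9,0.45,0],"roll":0.3,"claw":0.66},{"linear":[0.9,0.45,0],"roll":0.3,"claw":0.66},{"linear":[0.9,0.45,0],"roll":0.3,"claw":0.66},{"linear":[0.9,0.45,0],"roll":0.3,"claw":0.66},{"linear":[0.9,0.45,0],"roll":0.3,"claw":0.66}]'
python3 -m crank '[{"linear":[0.9,0.45,0],"roll":0.3,"claw":0.66},{"linear":[0,0,0],"roll":0,"claw":0.66}]'
```

```text
t: 9.95
tcp_pos: [610.0, -106.7, 73.7]
ee_rot: [-1.609, -2.694, 0.006]
contact_force: [-9.3, -4.5, 5.2]
grip_width: 0.342
grasp_force: 5.0
t: 10.15
tcp_pos: [610.3, -106.5, 73.5]
ee_rot: [-1.601, -2.697, 0.007]
contact_force: [-10.8, -3.9, 4.6]
grip_width: 0.341
grasp_force: 5.4
```

There is 11 N of resistance, more than riding friction. I'll back off a little and look.

```bash
python3 -m crank '[{"linear":[-1.8,-0.9,0],"roll":-0.6,"claw":0.66},{"linear":[-0.9,-0.45,0],"roll":-0.3,"claw":0.66},{"linear":[0,0,0],"roll":0,"claw":0.66}]'
python3 - <<'E'
from h import *
im,K,R,t=cam('wrist'); s=arm.get_state();print(s['tcp_pos'],s['contact_force'])
save('w4.png',cv2.resize(im[150:400,150:490],(800,588)))
E
```

```text
t: 10.45
tcp_pos: [609.8, -106.9, 73.7]
ee_rot: [1.626, 2.688, 0.0]
contact_force: [-2.6, -1.1, -0.2]
grip_width: 0.336
grasp_force: 0.9
[ 609.83575982 -106.93300974   73.72756256] [-2.06426343 -0.5643123  -0.51828348]
```

View pics/w4.png

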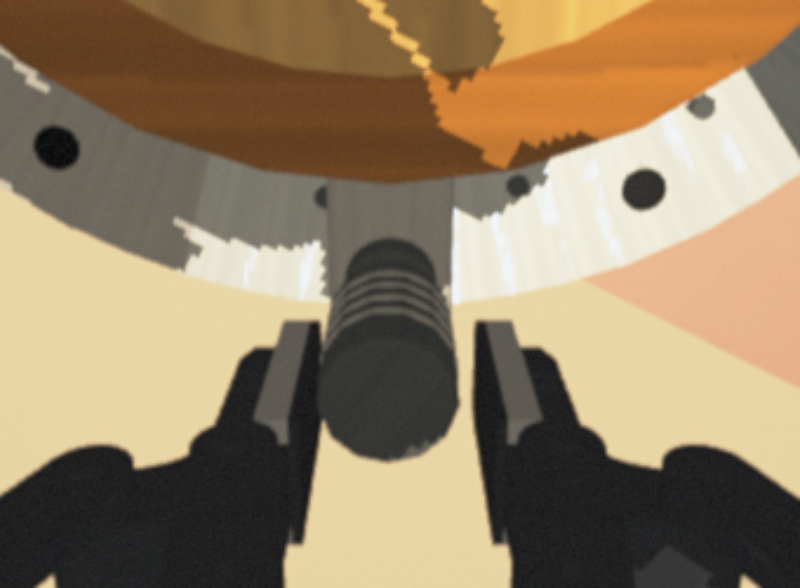

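The trailing (left) finger touches the knob, and the knob looks high relative to the tool. I'll check the plunger height and platter angle by projection.

```bash
python3 - <<'E'
from h import *
im,K,R,t=cam('wrist')
c=np.array([536,29.9])
def pr(p): q=K@(R@p+t); return (q[:2]/q[2]).round(1)
for a in (.59,.61,.63,.65):
  k=c+155*np.array([np.cos(a-1.69),np.sin(a-1.69)])
  for pl in (0,9,14):
    ang=np.linspace(0,6.28,60); top=np.array([pr(np.array([k[0]+13*np.cos(u),k[1]+13*np.sin(u),104+pl])) for u in ang])
    print(a,pl,'cols',top[:,0].min(),top[:,0].max(),'bottomrow',top[:,1].max())
for n,b in (('start',0),('h1',.637),('h2',1.055)):
  k=c+155*np.array([np.cos(b-1.69),np.sin(b-1.69)]); print(n,pr(np.array([*k,30])))
for z in (0,1):
  print(models.pinpoint('wrist','knob')[:1])
E
echo "seen: cols 286-344.6 bottom 345.5; start (174.2,212.5) h2 (423.3,230)"
```

```text
0.59 0 cols 276.9 336.8 bottomrow 337.6
0.59 9 cols 274.4 337.9 bottomrow 349.9
0.59 14 cols 272.9 338.6 bottomrow 357.4
0.61 0 cols 284.1 343.9 bottomrow 337.6
0.61 9 cols 282.0 345.5 bottomrow 349.9
0.61 14 cols 280.8 346.4 bottomrow 357.4
0.63 0 cols 291.2 351.1 bottomrow 337.5
0.63 9 cols 289.6 353.0 bottomrow 349.8
0.63 14 cols 288.6 354.2 bottomrow 357.3
0.65 0 cols 298.3 358.2 bottomrow 337.3
0.65 9 cols 297.1 360.6 bottomrow 349.6
0.65 14 cols 296.4 362.1 bottomrow 357.0
start [170.  211.3]
h1 [321.9 253. ]
h2 [422.1 229.6]
[{'point': [302.3, 313.2], 'conf': 0.69}]
[{'point': [302.3, 313.2], 'conf': 0.69}]
seen: cols 286-344.6 bottom 345.5; start (174.2,212.5) h2 (423.3,230)
```

```bash
cat > kn.py <<'E'
from h import *
im,K,R,t=cam('wrist'); s=arm.get_state(); c=np.array([536,29.9])
print(s['t'],s['tcp_pos'].round(1),s['contact_force'].round(1))
for q in ('knob',):
    r=models.masks_of('wrist',q)[0]; p=models.pinpoint('wrist',q)[0]; print(np.round(r['rect'],1),p['point'])
    # tool-relative: home reference row bottom
    x,y,w,h=r['rect']
    def pr(pt): v=K@(R@pt+t); return v[:2]/v[2]
    from scipy.optimize import least_squares
    u=np.linspace(0,2*np.pi,72)
    def f(v):
        k=c+155*np.array([np.cos(v[0]-1.69),np.sin(v[0]-1.69)])
        T=np.array([pr(np.array([k[0]+13*np.cos(a),k[1]+13*np.sin(a),104+v[1]])) for a in u])
        return [(T[:,0].min()+T[:,0].max())/2-(x+w/2), T[:,1].max()-(y+h)]
    print('angle,plunger(biased ~-4):',least_squares(f,[.6,5],x_scale=[.01,1]).x.round(3))
E
python3 kn.py
python3 -m crank '[{"linear":[-1.8,-0.9,0],"roll":0,"claw":0.62},{"linear":[0,0,0],"roll":0,"claw":0.62},{"linear":[0,0,0],"roll":0,"claw":0.62}]'
python3 kn.py
```

```text
10.7 [ 609.8 -106.9   73.7] [-1.5 -1.5 -0.7]
[283.6 260.9  65.   84.7] [303.4, 315.9]
angle,plunger(biased ~-4): [0.616 5.935]
t: 11.1
tcp_pos: [608.3, -107.7, 74.0]
ee_rot: [1.626, 2.688, 0.001]
contact_force: [0.3, -0.0, 0.0]
grip_width: 0.379
grasp_force: 0.0
11.15 [ 608.2 -107.7   74. ] [ 0.1 -0.8 -0.1]
[287.8 260.3  62.3  88.3] [303.6, 312.9]
angle,plunger(biased ~-4): [0.612 8.274]
```

```bash
cat > cal.py <<'E'
from h import *
from scipy.optimize import least_squares
p=imaging.camera_params('wrist');H=np.array(p['hand_eye']);K=np.array([[p['fx'],0,p['cx']],[0,p['fy'],p['cy']],[0,0,1.]])
c=np.array([536,29.9]);u=np.linspace(0,2*np.pi,90)
def fit(tcp,rot,mid,bot):
    T=np.eye(4);T[:3,:3]=Ro.from_rotvec(rot).as_matrix();T[:3,3]=tcp;W=np.linalg.inv(T@H)
    pr=lambda P:(lambda v:v[:2]/v[2])(K@(W[:3,:3]@P+W[:3,3]))
    def f(v):
        k=c+155*np.array([np.cos(v[0]-1.69),np.sin(v[0]-1.69)])
        Q=np.array([pr(np.array([k[0]+13*np.cos(a),k[1]+13*np.sin(a),104+v[1]])) for a in u])
        return [Q[:,0].min()/2+Q[:,0].max()/2-mid,Q[:,1].max()-bot]
    return least_squares(f,[.5,5],x_scale=[.01,1]).x.round(3)
if __name__=='__main__':
    print('w2 (true 0,0)',fit([519.5,-124.5,71.3],[2.353,2.077,.002],317,338.5),fit([518.1,-124.2,69.4],[2.356,2.078,0],317,338.5))
    print('w3 (true .543,13.8)',fit([599.9,-111.4,83.2],[-1.717,-2.63,-.001],319,340.5))
    print('w4',fit([609.8,-106.9,73.7],[1.626,2.688,0],315,345.5))
E
python3 cal.py
```

```text
w2 (true 0,0) [ 0.017 -2.059] [ 0.008 -4.149]
w3 (true .543,13.8) [ 0.554 11.161]
w4 [0.613 5.809]
```

Calibrated against the known poses, the knob is at about 0.600 and riding on the plate (plunger about 9 mm). It hardly moved under the push. A cleaner way is to regrip, lift clear, go to about 0.637, lower and release.

```bash
python3 -m crank '[{"linear":[0,0,2],"roll":0,"claw":0.66},{"linear":[0,0,1.5],"roll":0,"claw":0.70},{"linear":[0,0,0],"roll":0,"claw":0.73},{"linear":[0,0,0],"roll":0,"claw":1},{"linear":[0,0,0],"roll":0,"claw":1}]' 20
python3 -m crank '[{"linear":[0,0,0],"roll":0,"claw":1},{"linear":[0,0,0],"roll":0,"claw":1},{"linear":[0,0,1.5],"roll":0,"claw":1},{"linear":[0,0,2],"roll":0,"claw":1},{"linear":[0,0,0],"roll":0,"claw":1}]' 50
```

```text
t: 11.75
tcp_pos: [608.0, -107.7, 77.1]
ee_rot: [-1.626, -2.688, -0.0]
contact_force: [0.6, 0.3, -1.9]
grip_width: 0.288
grasp_force: 20.6
t: 12.25
tcp_pos: [607.1, -108.0, 79.6]
ee_rot: [-1.626, -2.686, 0.002]
contact_force: [2.5, -3.4, -11.9]
grip_width: 0.277
grasp_force: 49.6
```

```bash
python3 -m crank '[{"linear":[2,1,0.5],"roll":0.8,"claw":1},{"linear":[2,1.1,0],"roll":0.8,"claw":1},{"linear":[1.9,1.1,0],"roll":0.8,"claw":1},{"linear":[0,0,0],"roll":0,"claw":1},{"linear":[0,0,0],"roll":0,"claw":1}]' 50
python3 -c "
from cal import *
s=arm.get_state();d=s['tcp_pos'][:2]-c;print(np.hypot(*d),np.arctan2(d[1],d[0])+1.69)"
```

```text
t: 12.75
tcp_pos: [613.8, -104.4, 81.0]
ee_rot: [-1.569, -2.721, 0.0]
contact_force: [1.0, -3.6, -12.0]
grip_width: 0.274
grasp_force: 49.6
155.14353498017573 0.6441526944388776
```

```bash
python3 -m crank '[{"linear":[-0.4,-0.2,-1],"roll":0,"claw":1},{"linear":[0,0,-1.5],"roll":0,"claw":1},{"linear":[0,0,0],"roll":0,"claw":1},{"linear":[0,0,0],"roll":0,"claw":1}]' 50
python3 -m crank '[{"linear":[0,0,0],"roll":0,"claw":0.64},{"linear":[0,0,0],"roll":0,"claw":0.62},{"linear":[0,0,0],"roll":0,"claw":0.62},{"linear":[0,0,0],"roll":0,"claw":0.62},{"linear":[0,0,0],"roll":0,"claw":0.62}]' 20
sed -i 's/^    print(.angle.*/    print(least_squares(f,[.6,5],x_scale=[.01,1]).x-[.011,-2.6]); save("k%d.png"%(s["t"]*100),cv2.resize(im[150:400,150:490],(800,588)))/' kn.py; python3 kn.py; ls -t pics|head -1
```

```text
t: 13.15
tcp_pos: [613.6, -104.6, 78.8]
ee_rot: [-1.569, -2.721, -0.001]
contact_force: [1.3, -0.6, -10.6]
grip_width: 0.275
grasp_force: 49.7
t: 13.65
tcp_pos: [614.0, -104.9, 79.5]
ee_rot: [1.569, 2.72, 0.0]
contact_force: [0.5, -0.6, 0.8]
grip_width: 0.381
grasp_force: 0.0
13.7 [ 613.8 -104.9   79.2] [ 0.2 -0.8 -0.3]
[288.1 252.   56.7  76.5] [287.1, 312.9]
[0.63506645 1.48961287]
k1370.png
```

The pin seems to have dropped (plunger about 1.5 ± 2 mm). I'll view to verify.

View pics/k1370.png

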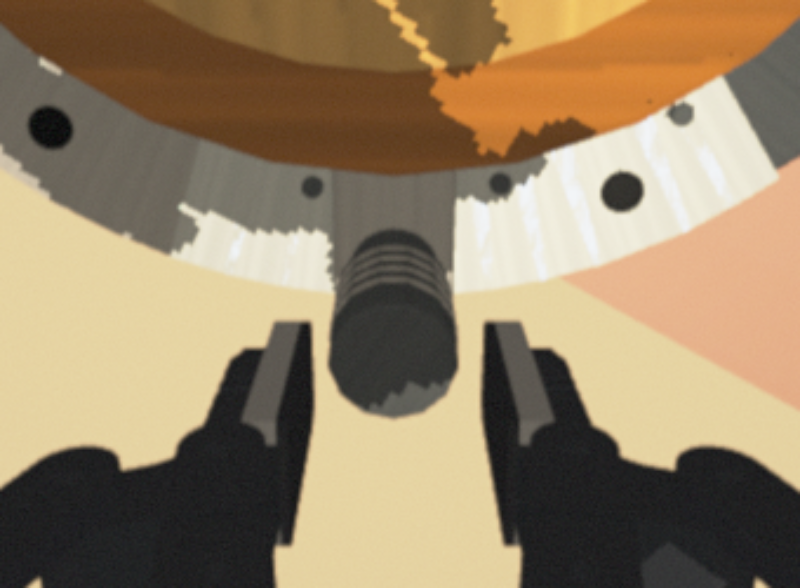

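The knob stands clear of both fingers and sits much lower. I'll take the same relative pose as before the first grasp and compare its height there.

```bash
python3 -m crank '[{"linear":[0,0,-3],"roll":0,"claw":0.4},{"linear":[0,0,-4],"roll":0,"claw":0},{"linear":[0,0,-2.5],"roll":0,"claw":0},{"linear":[0,0,0],"roll":0,"claw":0},{"linear":[0,0,0],"roll":0,"claw":0}]' 20
python3 -m crank '[{"linear":[0,0,0],"roll":0,"claw":0},{"linear":[0,0,0],"roll":0,"claw":0},{"linear":[0,0,0],"roll":0,"claw":0}]' 20
python3 kn.py; echo w2 rect 286.0 256.2 63.2 81.0
```

```text
t: 14.3
tcp_pos: [613.4, -104.8, 69.1]
ee_rot: [-1.569, -2.721, 0.0]
contact_force: [-0.2, 0.2, -0.8]
grip_width: 0.998
grasp_force: 0.0
t: 14.6
tcp_pos: [613.6, -104.8, 69.4]
ee_rot: [1.569, 2.721, 0.0]
contact_force: [-0.2, -0.3, 0.0]
grip_width: 0.999
grasp_force: 0.0
14.65 [ 613.6 -104.8   69.4] [ 0.4  0.2 -0.3]
[288.  257.5  59.5  84.4] [300.0, 317.4]
[0.63732919 1.64813484]
w2 rect 286.0 256.2 63.2 81.0
```

The height agrees with home to about ±2 mm, which isn't tight enough. I'll settle it by touch: closed fingertips lightly onto the knob's top, which is at z = 104 if home.

```bash
python3 -m crank '[{"linear":[0,0,20],"roll":0,"claw":0},{"linear":[0,0,25],"roll":0,"claw":0},{"linear":[0,0,12],"roll":0,"claw":0},{"linear":[0,0,0],"roll":0,"claw":1},{"linear":[0,0,0],"roll":0,"claw":1}]' 20
python3 -m crank '[{"linear":[0,0,0],"roll":0,"claw":1},{"linear":[0,0,0],"roll":0,"claw":1},{"linear":[0,0,-7],"roll":0,"claw":1},{"linear":[0,0,-6],"roll":0,"claw":1},{"linear":[0,0,0],"roll":0,"claw":1}]' 20
python3 -m crank '[{"linear":[0,0,-1.5],"roll":0,"claw":1},{"linear":[0,0,-1.5],"roll":0,"claw":1},{"linear":[0,0,0],"roll":0,"claw":1},{"linear":[0,0,0],"roll":0,"claw":1}]' 20
```

```text
t: 15.25
tcp_pos: [613.2, -104.7, 125.6]
ee_rot: [-1.569, -2.721, 0.0]
contact_force: [-1.0, -0.2, 0.0]
grip_width: 0.692
grasp_force: 0.0
t: 15.75
tcp_pos: [612.4, -104.4, 111.3]
ee_rot: [-1.568, -2.719, 0.001]
contact_force: [0.4, 0.0, 0.3]
grip_width: 0.0
grasp_force: 0.0
t: 16.15
tcp_pos: [613.6, -104.8, 110.4]
ee_rot: [1.569, 2.721, 0.0]
contact_force: [0.0, 0.0, 0.5]
grip_width: -0.003
grasp_force: 0.0
```

```bash
python3 -m crank '[{"linear":[0,0,-1.5],"roll":0,"claw":1},{"linear":[0,0,-1.5],"roll":0,"claw":1},{"linear":[0,0,0],"roll":0,"claw":1},{"linear":[0,0,0],"roll":0,"claw":1}]' 20
python3 -m crank '[{"linear":[0,0,-1],"roll":0,"claw":1},{"linear":[0,0,0],"roll":0,"claw":1},{"linear":[0,0,0],"roll":0,"claw":1}]'
python3 -m crank '[{"linear":[0,0,-1],"roll":0,"claw":1},{"linear":[0,0,0],"roll":0,"claw":1},{"linear":[0,0,0],"roll":0,"claw":1}]'
python3 -m crank '[{"linear":[0,0,-1],"roll":0,"claw":1},{"linear":[0,0,0],"roll":0,"claw":1},{"linear":[0,0,0],"roll":0,"claw":1}]'
```

```text
t: 16.55
tcp_pos: [613.5, -104.8, 107.2]
ee_rot: [-1.569, -2.721, 0.0]
contact_force: [0.7, 0.3, -0.5]
grip_width: -0.001
grasp_force: 0.0
t: 16.85
tcp_pos: [613.5, -104.8, 106.3]
ee_rot: [1.569, 2.721, 0.0]
contact_force: [0.6, 0.3, 0.4]
grip_width: -0.001
grasp_force: 0.0
t: 17.15
tcp_pos: [613.5, -104.8, 105.2]
ee_rot: [-1.569, -2.721, 0.0]
contact_force: [0.7, -0.5, 0.5]
grip_width: -0.003
grasp_force: 0.0
t: 17.45
tcp_pos: [613.5, -104.8, 104.2]
ee_rot: [-1.569, -2.721, -0.0]
contact_force: [0.1, -0.7, 0.9]
grip_width: -0.002
grasp_force: 0.0
```

There is still no contact at 104.2, so the pin is fully home. I'll retreat upward and check the pot.

```bash
python3 -m crank '[{"linear":[0,0,15],"roll":0,"claw":1},{"linear":[0,0,35],"roll":0,"claw":1},{"linear":[0,0,40],"roll":0,"claw":1},{"linear":[0,0,20],"roll":0,"claw":1},{"linear":[0,0,0],"roll":0,"claw":1}]'
python3 -m crank '[{"linear":[0,0,0],"roll":0,"claw":1},{"linear":[0,0,0],"roll":0,"claw":1},{"linear":[0,0,0],"roll":0,"claw":1}]'
python3 - <<'E'
from h import *
im,K,R,t=cam('scene'); save('fin.png',im)
for q,z in (('sauce_pot',62),('pot_place',62),('wine_glass',0),('tumbler',0),('side_plate',0)):
    for r in models.pinpoint('scene',q)[:1]: print(q,round(r['conf'],2),ray(K,R,t,r['point'],z).round(1))
a=.637-1.69+np.pi; print('nominal',536+60*np.cos(a),29+60*np.sin(a))
E
```

```text
t: 17.95
tcp_pos: [616.1, -105.6, 220.3]
ee_rot: [1.564, 2.713, 0.003]
contact_force: [0.5, -1.1, 0.4]
grip_width: -0.0
grasp_force: 0.0
t: 18.25
tcp_pos: [612.6, -104.5, 212.4]
ee_rot: [-1.568, -2.719, 0.001]
contact_force: [-0.4, 0.5, -0.1]
grip_width: 0.001
grasp_force: 0.0
sauce_pot 0.92 [702.  236.7  62. ]
pot_place 0.82 [494.5  81.2  62. ]
wine_glass 0.64 [ 663.1 -362.3    0. ]
tumbler 0.82 [ 556.8 -372.7    0. ]
side_plate 0.84 [414.  502.6   0. ]
nominal 506.3020074169813 81.13472198582215
```

View pics/fin.png

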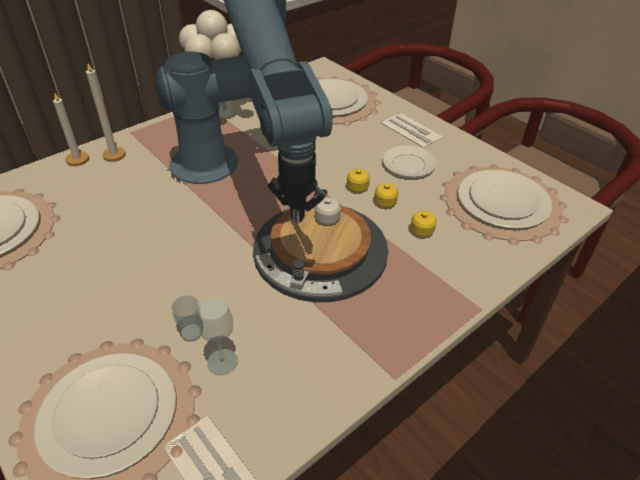

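The knob at (268,298) is in its new place, the white pot at (211,328) stands upright opposite it, the glasses and plate are unmoved, and the arm is clear.

```bash
python3 -c "
from rig import job
print(job.hand_in())"
```

```text
the job is handed in; nothing more can be done
None
```

The stand is turned to the next hole (about 0.64 rad) with the pin fully home, the pot upright in its place, the other tableware unmoved and the arm clear; the job is handed in, but no verdict came back.

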